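# Hold the cutlery bin open at the pass

### The arm

A 6-joint arm with a two-finger parallel gripper is mounted at the origin on the work surface. World frame = base frame: x ahead of the robot, y to its left, z up, the work surface at z = 0. Lengths are in m, angles in degrees, forces in N, time in s.
With the tool pointing down it reaches from about 0.325 to 0.9 m from the base axis. Payload 3.5 kg.
Tool frame: the origin (TCP) lies midway between the tips of the shut fingers; the grasp point (between the pads) lies ctrl.pinch_z behind it (ctrl.pinch_z is the distance from the TCP to the grasp point, in m); z points along the fingers, y is the line along which they close (so a half turn about z gives the same grasp; the last joint's range is limited). The gripper opens to 85 mm and grips with 20 to 120 N. Pads are 22 mm wide; open, the fingers measure 114 mm over their backs; the gripper's body (76 mm by 85 mm) begins 54 mm behind the grasp point. The pads swing forward as they close: fully open they stand 13 mm farther back than shut.
Start: joints at [-69.695, 15.837, -1.513, 72.651, 0, 84.076], TCP at [0.276, -0.561, 0.231] pointing down, gripper open.
Joint ranges: [-178.77, 178.77], [-48.84, 107.48], [-61.69, 71.31], [-111.58, 123.2], [-90, 87.43], [-180, 180]. Speed limits (degrees/s): [147.25, 147.25, 180, 180, 180, 180].

### API

Orientations are given as a 3x3 rotation matrix whose columns are the frame's x, y, z axes.
In Python, from bench import ctrl gives the robot as it stands. Calls block until the motion is done:
- ctrl.reach(position, orientation): joint-space move of the TCP to a pose.
- ctrl.move_straight(position, frame=None, velocity=0.15): straight line of the TCP; frame=None keeps the orientation; velocity is the mean speed in m/s.
- ctrl.set_joints(angles): joint-space move.
- ctrl.open_gripper() and ctrl.close(grasp_force=None): open the fingers fully, or close them until they stop; grasp_force is the grip in N (None keeps the last).
- ctrl.dwell(seconds).
- ctrl.solve_ik(position, orientation): joint angles nearest the present ones, or None.
- ctrl.grab_frame(name): name is "scene" or "top" or "wrist"; returns (picture, depth): 420x560x3 uint8, red, green, blue; 420x560 float32, m along the optical axis (not along the pixel's ray), 0 where there is no reading.
- ctrl.calibration(name): a dict with "intrinsics" (3x3 intrinsics, pixels), "k1" (the pictures are not rectified: a ray, as slopes to the right and down, at radius r is drawn at 1 + k1 r^2 times it, then the intrinsics apply), "world_to_cam" (4x4, takes a point from world to camera coordinates). Camera axes: x right, y down, z forward; pixel columns grow to the right and rows downward; lengths in m; the calibration is good to about 2 mm. A picture is of the moment at which its call begins: read the wrist's pose just before it. calibration takes no time and is no camera call; for the wrist camera it gives the pose at the moment of the call.
A pose or a line that the arm cannot do raises ctrl.Unreachable and nothing moves.
- ctrl.close_job(): hands the job in; it is judged then, once.
Readings, each from a call of its own:
- ctrl.read_time_s(): time.
- ctrl.read_qpos(): joint angles.
- ctrl.read_dq(): joint speeds.
- ctrl.read_tau(): joint torques, N m.
- ctrl.read_position(): TCP position.
- ctrl.read_eef_rot(): TCP orientation.
- ctrl.read_wrist_force(): force on the tool from outside, world axes, zero at the start.
- ctrl.read_wrist_torque(): the same for the moment, N m.
- ctrl.read_finger_gap(): finger opening in m.
- ctrl.read_gripper_force(): force on a finger pad.
Only numpy, scipy, OpenCV 4.12 (cv2) and the standard library are available. Lean on these libraries where they do the work, as an engineer would, in place of code of your own. Each camera call takes 0.05 s, during which the arm holds its last target. There are 200 camera calls.

### The job

Take the tape dispenser off the lid of the white cutlery bin and set it down upright on the blue mat. Then raise the lid by its black handle to 45 degrees and keep holding it there with the gripper, so that a colleague across the pass can fill the bin: the job finishes with the lid still held, because it falls shut if let go. Drop neither dispenser nor lid, and leave everything else where it stands.

Things in the scene. Friction and masses are not known exactly. Their poses are not given: they have to be found in the camera images.
- bin: White plastic cutlery bin fixed to the bench, 240 x 240 mm, 110 mm high, with an aluminium lid. Origin: centre of its underside, on the bench. Its +x axis points level from the hinge side (nearest the robot) to the handle side (far from the robot); z up. Yaw varies by about 0.25 rad either way.
- lid (a joint): Opening angle of the bin's lid in rad: 0 shut, 0.785 is 45 degrees, stop at 1.8. The lid is a 246 x 246 mm plate, 8 mm thick, about 0.4 kg, its top 118 mm above the bench when shut. It turns freely about a level hinge along the bin's y axis and falls shut by its own weight; opening lifts its far edge up and back towards the robot. It takes about 2 to 3 N at the handle.
- lid_hinge (a point): Middle of the hinge line, on the rim of the bin's side nearest the robot (bin frame: x -120, y 0, z 110 mm). The hinge runs along the bin's y axis.
- lid_handle (a point): Middle of the lid's handle: a black round bar, 12 mm in diameter, 124 mm long, parallel to the hinge (bin's y axis), on two 12 mm posts 110 mm apart. It moves with the lid. Shut, it lies 215 mm along the bin's +x from the hinge and 48 mm above it, 158 mm above the bench, with 34 mm free between bar and lid. The bar can turn between gripper fingers.
- tape: Tape dispenser, about 0.35 kg, standing loose on the shut lid at the start: grey base 110 x 56 mm and 22 mm high; above it a white body 70 mm long and 30 mm wide (its flat sides are the place to grip) from 22 to 68 mm height, with a yellow tape roll of 72 mm diameter, 24 mm wide, showing above it up to 88 mm. Origin: centre of its underside; +x along its length towards the small steel cutter, y across the 30 mm width, z up.
- mat: Blue flat mat fixed to the bench, 180 mm (its x) by 150 mm (its y), 4 mm thick, left or right of the bin. Origin: centre of its underside; its top is 4 mm above the bench.
- tubs: Bystander: stack of three white tubs with grey rims, 104 mm across, 96 mm high, on the other side of the bin from the mat. Origin: centre of its underside.
- cups: Bystander: stack of pale paper cups, 86 mm across, 130 mm high. Origin: centre of its underside.
- sauce: Bystander: red sauce bottle, 60 mm across, 170 mm high. Origin: centre of its underside.
- gloves: Bystander: green glove box, 110 x 180 x 70 mm. Origin: centre of its underside.
- roll: Bystander: spare yellow tape roll lying flat, 90 mm across, 24 mm high. Origin: centre of its underside.
- scoop: Bystander: long-handled spoon lying on the bench. Origin: on its underside, its length along its x.

How it is judged (in metres and radians):
On the way, in this order (a step that is already met when the one before it is completed fails the run):
1. the dispenser stands released on the blue mat, the lid still shut (x of tape in the frame of mat between -0.06 and 0.06 m and y of tape in the frame of mat between -0.05 and 0.05 m and height (world z) of tape below 0.012 m and angle between tape's own z axis and vertical below 0.12 rad and contact force between tape and mat above 1 N and contact force between the fingers and tape below 0.1 N and linear speed of tape below 0.03 m/s and value of joint lid below 0.1 rad), for 0.2 s.
2. the lid is held still at 45 degrees by the gripper (value of joint lid between 0.68 and 0.89 rad and velocity of joint lid between -0.08 and 0.08 rad/s and contact force between the fingers and bin above 0.5 N), for 0.3 s.
At the end, for the whole second after the job is handed in: The lid is held still between 39 and 51 degrees open by the gripper's fingers (over 0.5 N on lid or bin), while the tape dispenser stands upright, released and at rest on the blue mat, its centre within 60 mm (mat's x) and 50 mm (mat's y) of the mat's centre (all of step 2 and x of tape in the frame of mat between -0.06 and 0.06 m and y of tape in the frame of mat between -0.05 and 0.05 m and height (world z) of tape below 0.012 m and angle between tape's own z axis and vertical below 0.12 rad and contact force between tape and mat above 1 N and contact force between the fingers and tape below 0.1 N and linear speed of tape below 0.03 m/s); the arm keeps its last pose, push and grip.
It fails at once if the tape dispenser is dropped or thrown (over 0.7 m/s out of the fingers) (contact force between the fingers and tape below 0.05 N and linear speed of tape above 0.7 m/s).
It fails at once if the tape dispenser is tipped over (angle between tape's own z axis and vertical above 0.7 rad).
It fails at once if the lid drops (closing faster than 2.5 rad/s) (velocity of joint lid below -2.5 rad/s).
It fails at once if a bystander is shifted by more than 40 mm (distance of any of tubs, cups, sauce, gloves, roll, scoop from where it was at the start of the episode above 0.04 m).
It also fails if it takes over 58 s, if anything falls off the work surface, if the arm or the gripper's body presses on something with over 40 N, if the wrist force passes 120 N, or if a joint passes its speed limit or range.

## Working session

There is one attempt and no reset: what is moved stays moved. The work goes in short steps, each a Python script; the robot and the scene stay as the last script left them, time stands still between calls to the robot, and variables do not carry over. Pictures are saved under pics/ and viewed, at most 10 in all, crops included, and the job is handed in when it is done.

```bash
mkdir -p pics
cat > h.py <<'E'
import numpy as np, cv2
from bench import ctrl
def pts(name, save=None):
    c=ctrl.calibration(name); im,d=ctrl.grab_frame(name)
    if save: cv2.imwrite(save,im[:,:,::-1]); 
    K=np.array(c["intrinsics"]); k=c["k1"]; T=np.linalg.inv(np.array(c["world_to_cam"]))
    h,w=d.shape; u,v=np.meshgrid(np.arange(w),np.arange(h))
    p=cv2.undistortPoints(np.stack([u,v],-1).reshape(-1,1,2).astype(np.float64),K,np.array([k,0,0,0,0.])).reshape(h,w,2)
    P=np.concatenate([p*d[...,None],d[...,None]],-1)
    W=P@T[:3,:3].T+T[:3,3]; W[d<=0]=np.nan
    return im,W,T
E
python3 - <<'E'
from h import *
for n in("top","scene"):
    im,W,T=pts(n,f"pics/{n}0.png"); np.savez(f"{n}0.npz",im=im,W=W,T=T); print(n,T.round(3).tolist(), np.isnan(W[...,0]).mean())
print(ctrl.pinch_z, ctrl.read_time_s())
E
```

```text
top [[-0.003, -0.997, 0.081, 0.512], [-1.0, 0.001, -0.015, -0.015], [0.014, -0.081, -0.997, 1.165], [0.0, 0.0, 0.0, 1.0]] 0.0036947278911564625
scene [[-0.721, 0.602, -0.342, 0.887], [0.693, 0.628, -0.355, 0.328], [0.001, -0.493, -0.87, 0.939], [0.0, 0.0, 0.0, 1.0]] 0.004277210884353741
0.0187 0.1
```

View pics/top0.png

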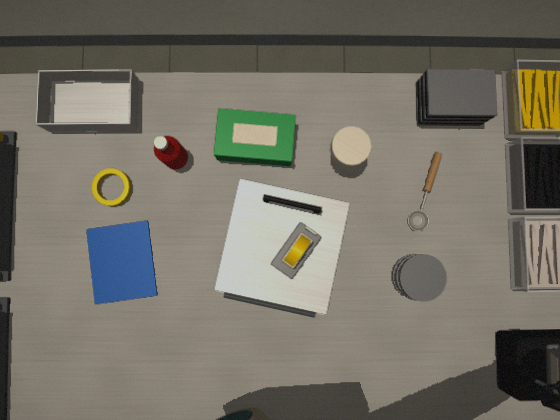

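View pics/scene0.png

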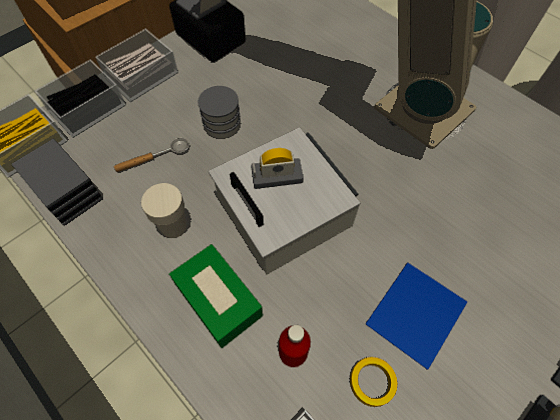

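The top view shows the lid (corners about (239,180), (349,202), (326,313), (216,290)), with the handle from (264,198) to (321,210). The dispenser is at (297,250) and the blue mat at (122,262). Tubs, cups, gloves and sauce stand clear of the bin. Next I measure poses.

Run:
```python
from h import *
R={}
for n in("top","scene"):
    f=np.load(n+"0.npz"); im,W=f["im"],f["W"]; hsv=cv2.cvtColor(im,cv2.COLOR_RGB2HSV); H,S,V=[hsv[...,i].astype(int) for i in range(3)]
    z=W[...,2]
    near=(np.hypot(W[...,0]-.53,W[...,1]+.0)<.25)
    def rect(m,name):
        P=W[m]; P=P[~np.isnan(P[:,0])]
        r=cv2.minAreaRect((P[:,:2]*1000).astype(np.float32)); print(n,name,len(P),np.round(r[0],1),np.round(r[1],1),round(r[2],1),"z",np.percentile(P[:,2],[5,50,95]).round(4)); return P
    op=lambda m:cv2.morphologyEx(m.astype(np.uint8),cv2.MORPH_OPEN,np.ones((3,3)))>0
    rect(op((H>105)&(H<125)&(S>150)&(V>80)),"mat")
    lid=near&(abs(z-.118)<.006)
    rect(op(lid),"lid")
    lx=W[...,0]
    P=rect(near&(z>.147)&(z<.17)&(V<60)&(S<120),"handle")
    v=np.linalg.svd(P[:,:2]-P[:,:2].mean(0),full_matrices=False)[2]; print(v[0],P.mean(0))
    rect(near&(z>.134)&(z<.146)&(V>60)&(S<60),"tapebase")
    P=rect(near&(z>.17)&(z<.215)&(V>50),"tapeupper")
    P=rect(near&(z>.15)&(z<.215)&(S>130)&(H>15)&(H<35),"yellow")
    v=np.linalg.svd(P[:,:2]-P[:,:2].mean(0),full_matrices=False)[2]; print(v[0])
c=cv2.resize(np.load("scene0.npz")["im"][125:235,200:370],None,fx=4,fy=4,interpolation=2); t=cv2.resize(np.load("top0.npz")["im"][215:285,260:330],None,fx=6,fy=6,interpolation=2)
o=np.zeros((440+0,680+0,3),np.uint8); o[:440]=c; cv2.imwrite("pics/c1.png",o[:,:,::-1]); cv2.imwrite("pics/c2.png",t[:,:,::-1])
```

```text
top mat 4549 [482.7 343.8] [176.  149.8] 7.9 z [0.0008 0.0044 0.008 ]
top lid 11704 [514.6 -36.2] [246.7 258.2] 77.3 z [0.1148 0.1181 0.1213]
top handle 279 [607.  -56.5] [122.    9.5] 77.4 z [0.1586 0.163  0.1667]
[0.2205908  0.97536644] [ 0.60658716 -0.05627866  0.16279821]
top tapebase 791 [ 584.  -109.4] [ 63.4 283.6] 59.2 z [0.1363 0.1399 0.1432]
top tapeupper 537 [510.8 -65.5] [31.3 71.5] 54.3 z [0.1829 0.1985 0.2074]
top yellow 381 [509.6 -65.4] [25.4 62.3] 54.6 z [0.1902 0.2023 0.2079]
[-0.81583461  0.5782853 ]
scene mat 5635 [485.4 342.5] [179.6 148.7] 8.1 z [0.0015 0.0043 0.0071]
scene lid 8855 [515.5 -36.2] [248.2 257.8] 77.4 z [0.1159 0.1186 0.1212]
scene handle 231 [590.8 -40.3] [112.2 114.5] 50.7 z [0.1545 0.1633 0.1673]
[-0.55758631 -0.83011897] [ 0.59835326 -0.0543108   0.16261571]
scene tapebase 504 [536.  -28.7] [146.3 109.6] 55.7 z [0.1382 0.1407 0.1436]
scene tapeupper 602 [513.6 -63.6] [32.1 70.7] 56.1 z [0.1752 0.1943 0.207 ]
scene yellow 409 [554.1 -40. ] [113.7 129.2] 73.9 z [0.187  0.2001 0.2073]
[ 0.94370842 -0.33077849]
```

View pics/c1.png

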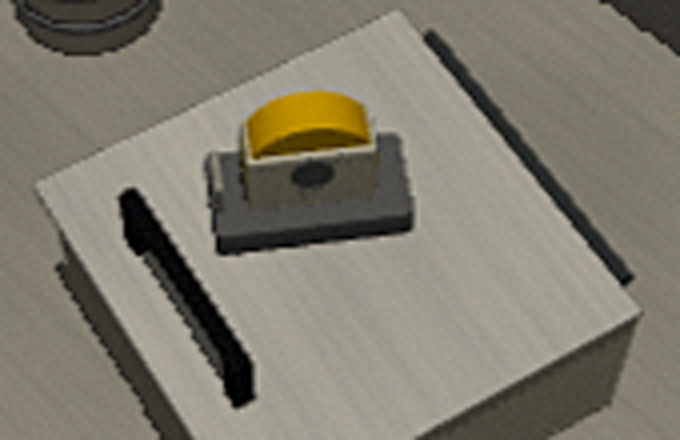

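View pics/c2.png

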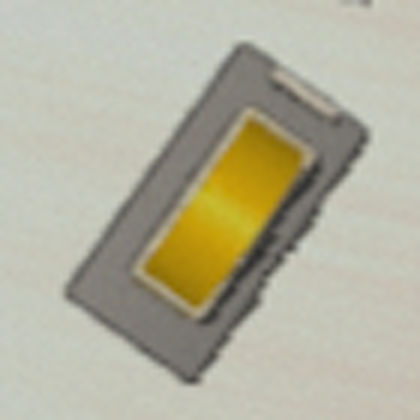

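The crops show the dispenser's body roughly centred on its base, with the cutter towards the far right. The measurements agree: lid centre (0.515,-0.036), bin yaw -12.7°, and the handle lies 95 mm from centre. The dispenser's body is at (0.512,-0.064), yaw -35°, and the mat's centre is (0.484,0.343). Next I pick and place the dispenser.

```bash
cat >> h.py <<'E'
def down(a, tilt=0):
    """tool down, tool y at world angle a (deg), tilted about its own horizontal x so that it points down and along +y by tilt"""
    a=np.radians(a); t=np.radians(tilt); y0=np.array([np.cos(a),np.sin(a),0]); up=np.array([0,0,1.])
    z=-np.cos(t)*up+np.sin(t)*y0; y=np.cos(t)*y0+np.sin(t)*up
    return np.column_stack([np.cross(y,z),y,z])
yaw=np.radians(-12.7); bx=np.array([np.cos(yaw),np.sin(yaw),0]); hinge=np.array([.5145,-.0358,.110])-.12*bx
def handle(q): 
    return hinge+bx*(.215*np.cos(q)-.048*np.sin(q))+np.array([0,0,.048*np.cos(q)+.215*np.sin(q)])
E
python3 - <<'E'
from h import *
for a in (54.8,54.8-180): 
    for p in ([.512,-.0645,.148],[.512,-.0645,.3],[.484,.343,.3],[.484,.343,.034]): print(a,ctrl.solve_ik(p,down(a)))
for s in (0,180):
  for k in (0,.5,1):
    for q in (0,.4,.785):
        M=down(-12.7,np.degrees(q)*k)
        if s: M=M@np.diag([-1,-1,1])
        print(s,k,q,ctrl.solve_ik(handle(q)+M[:,2]*ctrl.pinch_z,M))
E
```

```text
54.8 [-14.36020361   8.32434747 -21.43280062  60.24285191   0.
  20.83979639]
54.8 [-14.36020361   3.02739335  -8.49058128  78.48202537   0.
  20.83979639]
54.8 [29.0822731  11.05503319  0.65112365 79.59609046  0.         64.2822731 ]
54.8 [ 29.0822731   22.41491115 -18.34862217  49.23646668   0.
  64.2822731 ]
-125.2 [ -14.36020361    8.32434747  -21.43280062   60.24285191    0.
 -159.16020361]
-125.2 [ -14.36020361    3.02739335   -8.49058128   78.48202537    0.
 -159.16020361]
-125.2 [  29.0822731    11.05503319    0.65112365   79.59609046    0.
 -115.7177269 ]
-125.2 [  29.0822731    22.41491115  -18.34862217   49.23646668    0.
 -115.7177269 ]
0 0 0 [-11.40513085  17.8106415  -10.39502044  61.79433806   0.
  91.29486915]
0 0 0.4 [-11.32423153  11.11600314  -8.99591941  69.88807745   0.
  91.37576847]
0 0 0.785 [-11.1591474    3.27140974 -10.94509854  75.78349172   0.
  91.5408526 ]
0 0.5 0 [-11.40513085  17.8106415  -10.39502044  61.79433806   0.
  91.29486915]
0 0.5 0.4 [-11.18012467   3.8962171  -18.25893269  56.38961922  -0.3019186
  91.4895928 ]
0 0.5 0.785 [-10.76351774 -11
[... 404 characters left out ...]
80 0 0.4 [-11.32423153  11.11600314  -8.99591941  69.88807745   0.
 -88.62423153]
180 0 0.785 [-11.1591474    3.27140974 -10.94509854  75.78349172   0.
 -88.4591474 ]
180 0.5 0 [-11.40513085  17.8106415  -10.39502044  61.79433806   0.
 -88.70513085]
180 0.5 0.4 [-11.18012467   3.8962171  -18.25893269  56.38961922  -0.3019186
 -88.5104072 ]
180 0.5 0.785 [-10.76351774 -11.25049821 -27.7336559   51.039814    -0.7405831
 -88.21067652]
180 1 0 [-11.40513085  17.8106415  -10.39502044  61.79433806   0.
 -88.70513085]
180 1 0.4 [-11.01025215  -2.59732107 -27.62561706  42.06232923  -0.65793788
 -88.44357075]
180 1 0.785 [-10.22561477 -22.76045821 -45.25689622  22.55309816  -1.74868566
 -88.24910516]
```

Run:
```python
from h import *
M=down(54.8); p=np.array([.512,-.0645,.148])
ctrl.reach([.512,-.0645,.28],M); ctrl.move_straight(p,velocity=.12)
print(ctrl.read_wrist_force().round(2) if hasattr(ctrl.read_wrist_force(),'round') else ctrl.read_wrist_force())
ctrl.close(60); print("gap",ctrl.read_finger_gap(),ctrl.read_gripper_force(),ctrl.read_wrist_force())
ctrl.move_straight(p+[0,0,.03],velocity=.08)
im,W,T=pts("scene","pics/lift.png"); print("gap",ctrl.read_finger_gap(),ctrl.read_wrist_force(),ctrl.read_position(),ctrl.read_time_s())
```

```text
[0.24 0.34 0.56]
gap 0.02904120346375281 59.90634083747864 [-0.02995702 -1.56817946  3.06823226]
gap 0.02950584675466542 [ 0.13578052  0.07164772 -4.62635246] [ 0.51155615 -0.06434744  0.17750554] 4.4667
```

View pics/lift.png

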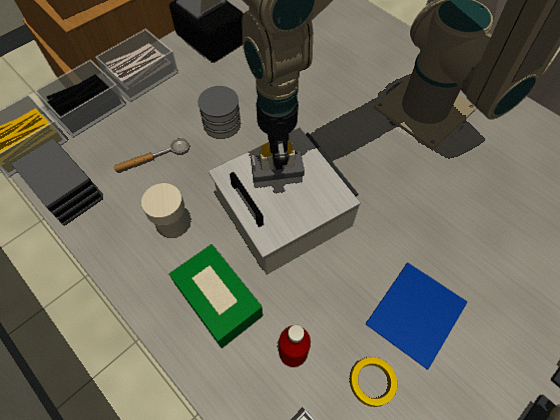

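The dispenser is held level above the lid at about (280,165), and the 29.5 mm gap and roughly 4 N load fit. Next I place it.

Run:
```python
from h import *
M=down(54.8); m=np.array([.484,.343])
ctrl.move_straight([.512,-.0645,.28],velocity=.15)
ctrl.reach([*m,.25],M); ctrl.move_straight([*m,.045],velocity=.12); ctrl.dwell(.2)
f0=ctrl.read_wrist_force()[2]; z=.041
while z>.029:
    ctrl.move_straight([*m,z],velocity=.03); f=ctrl.read_wrist_force()[2]
    if f-f0>2.5: break
    z-=.0015
print("z",z,f0,f,ctrl.read_position())
ctrl.dwell(.2); ctrl.open_gripper(); ctrl.dwell(.3); print("gap",ctrl.read_finger_gap())
ctrl.move_straight([*m,.25],velocity=.12)
im,W,T=pts("scene","pics/placed.png")
n=(np.hypot(W[...,0]-m[0],W[...,1]-m[1])<.09)
for a,b in((.02,.03),(.05,.1)):
    P=W[n&(W[...,2]>a)&(W[...,2]<b)]; print(cv2.minAreaRect((P[:,:2]*1000).astype(np.float32)),np.percentile(P[:,2],[2,50,98]))
print(ctrl.read_time_s())
```

```text
z 0.033499999999999995 -4.021616469311905 5.000026982928959 [0.48425192 0.34315595 0.03451882]
gap 0.08566278938754283
((485.6397399902344, 342.6826171875), (56.825218200683594, 109.90145874023438), 53.279090881347656) [0.02105852 0.02627265 0.02958777]
((492.81268310546875, 338.1722412109375), (30.093294143676758, 87.07258605957031), 52.515235900878906) [0.05352705 0.08152785 0.09383962]
13.5
```

View pics/placed.png

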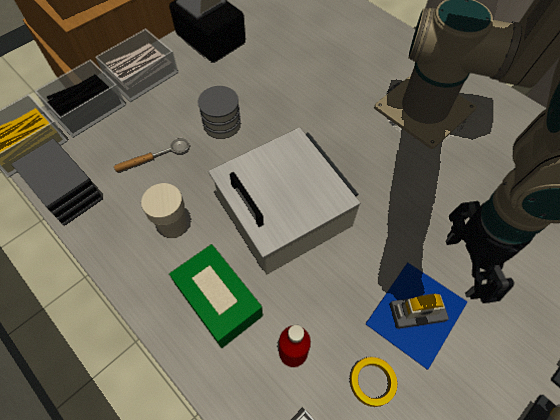

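The dispenser stands upright at (420,310), centred on the mat (0.486,0.343), released. Next, the lid handle.

Run:
```python
from h import *
M=down(-12.7); h=handle(0)+M[:,2]*ctrl.pinch_z; print(h)
ctrl.reach([h[0],h[1],.28],M); ctrl.move_straight(h,velocity=.1)
print(ctrl.read_wrist_force()); ctrl.close(60); ctrl.dwell(.2)
print("gap",ctrl.read_finger_gap(),ctrl.read_gripper_force(),ctrl.read_wrist_force(),ctrl.read_position())
for q in (.03,.08):
    M=down(-12.7,np.degrees(q)*.5); ctrl.move_straight(handle(q)+M[:,2]*ctrl.pinch_z,M,velocity=.04); ctrl.dwell(.1)
    print(q,ctrl.read_finger_gap(),ctrl.read_wrist_force(),ctrl.read_position()-(handle(q)+M[:,2]*ctrl.pinch_z),ctrl.read_time_s())
```

```text
[ 0.60717578 -0.05668539  0.1393    ]
[ 0.10610198 -0.13870694 -0.90352926]
gap 0.010110297331622607 58.37294340133667 [ 4.9784444  -1.54731468 -1.97093807] [ 0.60869663 -0.05703452  0.13979232]
0.03 0.009996991973342808 [ 5.59089135 -1.49370591 -0.94871164] [ 0.00150524 -0.00031803  0.0005499 ] 17.9083
0.08 0.010143429481119199 [ 6.00808192 -1.43448182 -1.43856077] [ 0.00155609 -0.00038666  0.00044154] 18.4333
```

```bash
sed -i 's/^hinge=.*//; s/-.12\*bx$/-.118*bx/' h.py
python3 - <<'E'
from h import *
for q in np.arange(.15,.79,.0706):
    M=down(-12.7,np.degrees(q)*.5); t=handle(q)+M[:,2]*ctrl.pinch_z
    ctrl.move_straight(t,M,velocity=.05)
    f=ctrl.read_wrist_force(); print(q.round(3),round(ctrl.read_finger_gap(),4),np.round(f,1),np.round((ctrl.read_position()-t)*1e3,1))
    if np.linalg.norm(f)>30 or ctrl.read_finger_gap()<.007: break
ctrl.dwell(.5); print(ctrl.read_time_s(),q)
im,W,T=pts("scene","pics/open.png")
R=(W-hinge)@np.column_stack([bx,[-bx[1],bx[0],0],[0,0,1]])
hsv=cv2.cvtColor(im,cv2.COLOR_RGB2HSV)
s=(abs(R[...,1])<.12)&(R[...,0]>.0)&(R[...,0]<.2)&(R[...,2]>.02)&(R[...,2]<.2)&(abs(R[...,1])>.07)
P=R[s]; print(len(P)); 
l=cv2.fitLine(P[:,[0,2]].astype(np.float32),cv2.DIST_HUBER,0,.01,.01).ravel(); print(l,np.degrees(np.arctan2(l[1],l[0])))
E
```

```text
0.15 0.0098 [ 3.9 -0.5 -3.3] [-0.1  0.  -0.2]
0.221 0.0102 [ 3.5 -0.1 -0.9] [-0.1  0.   0. ]
0.291 0.01 [ 5.2 -0.5 -2.1] [-0. -0. -0.]
0.362 0.01 [ 4.6 -1.9 -0.5] [ 0.  -0.1  0.2]
0.432 0.0099 [ 4.8 -0.8 -1.3] [ 0.2 -0.1  0.1]
0.503 0.0101 [ 5.3 -1.2  0.9] [ 0.3 -0.1  0.3]
0.574 0.0096 [ 4.3 -2.6  1.1] [ 0.5 -0.2  0.2]
0.644 0.0099 [ 5.  -3.2  1.8] [ 0.6 -0.2  0.4]
0.715 0.0101 [ 5.  -2.1  2.6] [ 0.8 -0.3  0.4]
0.785 0.0097 [ 4.6 -2.6  5.1] [ 0.8 -0.3  0.7]
23.5 0.7854
1674
[0.71797895 0.6960648  0.11880679 0.12778649] 44.11213
```

View pics/open.png

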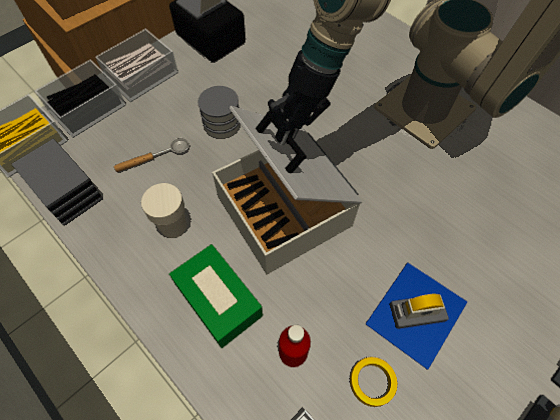

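The picture shows the lid open and the handle still held at about (300,150). A line fit puts the lid at 44°. The dispenser stands on the mat at (420,310), and the bystanders look undisturbed. Handing in.

```bash
python3 -c "
from h import *
print(ctrl.read_finger_gap(),ctrl.read_gripper_force(),ctrl.read_position()); print(ctrl.close_job())"
```

```text
0.010170852720752827 58.513492941856384 [ 0.52267291 -0.03776156  0.27917635]
the job is handed in; nothing more can be done
None
```

I set the tape dispenser upright on the blue mat, and the gripper is holding the lid open by its handle at about 44° (camera estimate); the job is handed in, but no verdict came back.

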